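One stroke of the hand-cranked carton feeder

ROBOT

A 6-joint arm with a two-finger parallel gripper is mounted at the origin on a cart in front of the work surface, level with it; the furniture and walls round the work are solid. World frame = base frame: x ahead of the robot, y to its left, z up, the work surface at z = 0. Lengths are in m, angles in rad, forces in N, time in s.
With the tool pointing down it reaches from about 0.425 to 0.95 m from the base axis. Payload 3.5 kg.
Tool frame: the origin (TCP) lies on the centre line of the jaws, within the pads' length; the fingertips stand 14 mm ahead of it and the grasp point (between the pads) lies 5 mm behind it (tips_ahead is the distance from the TCP to the fingertips, in m); y points along the fingers, z is the direction in which the jaws open and shut, and the axes are right-handed (so a half turn about y gives the same grasp; the last joint's range is limited). The gripper opens to 85 mm and grips with 20 to 120 N. Pads are 22 mm wide; open, the fingers measure 114 mm over their backs; the gripper's body (76 mm by 85 mm) begins 54 mm behind the grasp point. The pads swing forward as they close: fully open they stand 13 mm farther back than shut.
Start: joints at [1.07, 0.286, 1.577, -0, 1.279, -0.15], TCP at [0.232, 0.634, 0.245] pointing down, gripper open.
Joint ranges: [-2.77, 2.77], [-0.9, 2.22], [0.21, 2.48], [-1.53, 4.67], [0.24, 2.81], [-2.84, 2.84]. Speed limits (rad/s): [2.79, 2.79, 3.14, 3.14, 3.14, 3.14].

INTERFACE

Orientations are given as a unit quaternion [x, y, z, w].
In Python, from plant import get_state, read_camera, sign_off, tips_ahead gives the robot as it stands.
- The arm moves only by the tool send_rows, never from a script. Its argument "plan" is a list of rows, each a list of 2 entries, a list of its own where there are three numbers: the shift along the tool's x, y, z in units of 12 cm (1.0 is 12 cm), then the turn, a rotation vector about the tool's x, y, z in units of 360 degrees (1.0 is 360 degrees). In form: [[[tx, ty, tz], [rx, ry, rz]], ...]. A call has 1 to 12 rows; each row shifts and turns the commanded pose from where the row before left it, along the tool's axes as they then stand; what a row does not reach is not made up. A row lasts 1/10 s, in which the tool goes at most 50 mm and 8.59 degrees, less where a joint would pass 70% of its speed; a pose out of reach is approached as far as the arm can. A call with a number of a shift or a turn outside -1 to 1 is refused whole. A call with a gripper value outside its range is refused whole. "gripper" is the closure, from 0 (fully open) to 1 (shut), set as the call begins (left out, the last holds). The fingers move at their own pace and stop on an object; "grip_force" is the grip in N (left out, the last holds). Time passes only in rows, so rows that do not move let the fingers close. It gives the time, the measured TCP pose, the force and the opening at its end, in the units of the state.
- get_state(): the state, without advancing time (a new reading comes with each control period).
- read_camera(name): name is "side" or "top" or "wrist"; returns a dict with "img" (480x640x3 uint8, blue, green, red), "fx", "fy", "cx", "cy" (pixels), "world_from_camera" (4x4, takes a point from camera to world coordinates); the wrist camera has in their place "mount" (4x4, takes a point from camera to tool coordinates, whose origin is the TCP and whose axes are the tool frame's). Camera axes: x right, y down, z forward; pixel columns grow to the right and rows downward; lengths in m; the calibration is good to about 2 mm. A picture is of the moment at which its call begins: read the wrist's pose just before it. There is no depth.
- sign_off(): hands the job in, once; it reports no verdict.
The state is a dict: "time": time; "qpos": joint angles; "dq": joint speeds; "joint_efforts": joint torques, N m; "eef_pos": TCP position; "tcp_rot": TCP orientation; "contact_force": force on the tool from outside, world axes, zero at the start; "wrist_torque": the same for the moment, N m; "opening": opening from 0.0 (shut) to 1.0 (fully open).
Only numpy, scipy, OpenCV 4.12 (cv2) and the standard library are available. Lean on these libraries where they do the work, as an engineer would, in place of code of your own. Each camera call takes 0.05 s, during which the arm holds its last target. There are 200 camera calls.

TASK

Set the blue-and-white slide carton into the yellow-marked loading bay of the hand-cranked feeder, flat between the rails with its long side across the deck, and let go of it. Then take the black crank grip and turn the green flywheel counter-clockwise (from above) through exactly one revolution: the pusher shifts the carton along and comes back, and near the end the loose red stop finger swings along until it holds firm, which you must feel; lean on it lightly for a moment (about 10 N, never over 20 N at the grip), then let go and leave the wheel there. Do not disturb the bottle and the two cups standing near.

Things in the scene. Friction and masses are not known exactly. Their poses are not given: they have to be found in the camera images.
- feeder: Hand-cranked carton feeder, fixed on the worktop: white housing 150x140x50 mm with a green flywheel on top, and a grey deck leading off along its +x. Origin: on the flywheel's vertical axis, at worktop height; x from the flywheel along the deck (roughly away from the robot), y left, z up. A blue pusher, 56 mm wide, has its face at x = 0.075 when home, 0.175 when fully out.
- bay (a point): Centre of the loading bay (yellow frame), on the deck's surface, 30 mm above the worktop and 140 mm from the flywheel axis. Axes as the feeder's. The carton's long side lies along y, its middle within 20 mm of this point in x. Rails along both sides of the deck: inner faces at y = +-44 mm, tops 12 mm above the deck. Deck runs 67 mm towards the flywheel, 83 mm beyond.
- wheel_axis (a point): Point on the flywheel's upright axis at the height of the rim's top (80 mm above the worktop). The flywheel measures 144 mm over its rim, its hub rises 8 mm higher. It resists turning with about 3 N at the grip, up to a few N more while the pusher moves the carton, and stays where it is left.
- grip_mid (a point): Middle of the black crank grip: an upright sleeve of 24 mm diameter and 50 mm length (reaching about 23 mm above this point), 55 mm from the flywheel axis, 113 mm above the worktop. It spins freely on its pin, so it may be held fast, without turning the hand, while the wheel goes round.
- flywheel (a joint): Angle of the flywheel, rad, growing counter-clockwise from above; at 0 (home) the crank grip lies on the feeder's -x side (grip direction = feeder x turned by pi + this angle). Starts 0.36 to 0.50. One revolution is nominally 6.28, but the stop that ends it is adjustable, set differently each time so that it ends between 5.98 and 6.58; this is not measured and must be felt.
- pusher (a joint): How far the blue pusher is out, in m: 0 home, 0.100 fully out at half a revolution; driven by the flywheel only.
- drive_dog: Brass dog, 10 mm wide, that juts from the flywheel's rim, 80 mm from the axis, on the feeder's +y side at home. It is sprung: once the finger holds firm the crank grip gives about 1 mm for each 10 N. Origin on the flywheel axis.
- stop_block: Dark steel block, 86x30x40 mm, fixed on the feeder's +y side; carries the red stop finger (8 mm pin) on an adjustable carrier. The finger swings loosely through 0.226 rad about the flywheel axis; the dog meets it about 0.23 rad before the firm end. Force at dog and finger = 0.69 x the turning force at the grip, less friction. Origin on the flywheel axis, at worktop height.
- carton_mid (a point): Centre of the slide carton (blue-and-white, 31x80x30 mm, 0.1 to 0.2 kg, loose, lies flat; half-way up, 15 mm above its underside). Its y runs along the 80 mm length, x across the 31 mm width (take it across this width), z up.
- slide_carton: The slide carton itself; origin at the centre of its underside, axes as for its centre.
- dropper: White dropper bottle with yellow cap, 33x33x75 mm, a bystander; origin at its underside.
- cup: Sample cup with yellow lid, 51x51x63 mm, a bystander; origin at its underside.
- red_cup: Sample cup with red lid, 51x51x63 mm, a bystander; origin at its underside.

How it is judged:
On the way, in this order (a step that is already met when the one before it is completed fails the run):
1. the carton lies flat in the loading bay between the rails, released, the flywheel still near home (x of carton_mid in the frame of feeder between 0.118 and 0.162 m and y of carton_mid in the frame of feeder between -0.012 and 0.012 m and z of carton_mid in the frame of feeder between 0.039 and 0.051 m and angle between the y axis of carton_mid and the y axis of feeder, either way round below 0.14 rad and contact force between the fingers and slide_carton below 0.1 N and value of joint flywheel below 0.7 rad), for 0.2 s.
2. the flywheel has passed half a revolution and the pusher has shifted the carton along the deck (value of joint flywheel above 3.3 rad and x of carton_mid in the frame of feeder above 0.182 m), for 0.05 s.
3. the flywheel is leaned home against its stop with 3 to 12 N at the dog (about 7 to 20 N of turning force at the grip, friction included) (value of joint flywheel above 5.9 rad and contact force between drive_dog and stop_block between 3 and 12 N), for 0.2 s.
At the end, for the whole second after the job is handed in: The flywheel rests at the end of its one revolution (5.9 to 6.7 rad), the pusher is back home (within 6 mm), and the carton lies still and flat on the deck between the rails, shifted on by the pusher (centre at feeder x 0.182 to 0.212, y within 12 mm, square within 0.14 rad) (value of joint flywheel between 5.9 and 6.7 rad and velocity of joint flywheel between -0.05 and 0.05 rad/s and value of joint pusher below 0.006 m and x of carton_mid in the frame of feeder between 0.182 and 0.212 m and y of carton_mid in the frame of feeder between -0.012 and 0.012 m and z of carton_mid in the frame of feeder between 0.039 and 0.051 m and angle between the y axis of carton_mid and the y axis of feeder, either way round below 0.14 rad and linear speed of slide_carton below 0.01 m/s); the robot touches nothing.
It fails at once if the flywheel is forced against its stop with more than 12 N at the dog (about 20 N at the grip) (contact force between drive_dog and stop_block above 12 N).
It fails at once if the dropper bottle is pushed more than 25 mm or tipped (distance of dropper from where it was at the start of the episode above 0.025 m or angle between dropper's own z axis and vertical above 0.4 rad).
It fails at once if the yellow-lidded cup is pushed more than 25 mm or tipped (distance of cup from where it was at the start of the episode above 0.025 m or angle between cup's own z axis and vertical above 0.4 rad).
It fails at once if the red-lidded cup is pushed more than 25 mm or tipped (distance of red_cup from where it was at the start of the episode above 0.025 m or angle between red_cup's own z axis and vertical above 0.4 rad).
It also fails if it takes over 72 s, if anything falls off the work surface, if the arm or the gripper's body presses on something with over 40 N, if the wrist force passes 120 N, or if a joint passes its speed limit or range.

## Working session

There is one attempt and no reset: what is moved stays moved. The work goes in short steps, Python scripts to look and compute and a tool call to move; the robot and the scene stay as the last step left them, time stands still between calls to the robot, and variables do not carry over. Pictures are saved under pics/ and viewed, about 8 in all and at most 12, crops included, and the job is handed in when it is done.

Besides the shell and the picture viewer there is one more tool, called after "Request:" by a JSON object that holds its "api" and its "payload". send_rows: Moves the arm, as the interface text tells. Its arguments: {"type":"object","properties":{"plan":{"type":"array"},"gripper":{"type":"number"},"grip_force":{"type":"number"}},"required":["plan"]}

```bash
mkdir -p pics; ls; python3 - <<'E'
from plant import *
import cv2,numpy as np
s=get_state();print(s);print(tips_ahead)
for n in("side","top"):
    c=read_camera(n);cv2.imwrite(f"pics/{n}0.png",c["img"]);print(n,c["fx"],c["fy"],c["cx"],c["cy"],np.round(c["world_from_camera"],4).tolist())
E
```

```text
pics
{'time': 0.0, 'qpos': array([ 1.06999159e+00,  2.87202493e-01,  1.57816710e+00, -7.97122730e-06,
        1.27862195e+00, -1.49980975e-01]), 'dq': array([ 1.87770338e-03, -1.60122156e-03,  1.37321763e-03,  1.30771790e-03,
        6.32030119e-05,  4.56844708e-04]), 'joint_efforts': array([-1.25901724e-04, -4.05962920e+01, -2.92631918e+01, -9.36200126e-05,
        5.56736268e-03, -3.82415720e-06]), 'eef_pos': array([0.23163639, 0.63334473, 0.24392796]), 'tcp_rot': array([ 0.69706018, -0.12366751,  0.12313036, -0.6954512 ]), 'contact_force': array([0.1387772 , 0.42845311, 0.02032317]), 'wrist_torque': array([-0.01301767,  0.03053406, -0.08411187]), 'opening': 0.9984981968875823}
0.014
side 473.5869791849221 473.5869791849221 318.41119427018833 248.21303825729348 [[0.8874, -0.2519, 0.3862, 0.14], [-0.4605, -0.5269, 0.7144, -0.7215], [0.0235, -0.8117, -0.5836, 0.6653], [0.0, 0.0, 0.0, 1.0]]
top 602.728200601713 602.728200601713 327.9058911064703 238.37889260175365 [[0.0026, -0.9971, 0.0761, 0.428], [-1.0, -0.0032, -0.0081, -0.0182], [0.0083, -0.0761, -0.9971, 1.3722], [0.0, 0.0, 0.0, 1.0]]
```

View pics/top0.png

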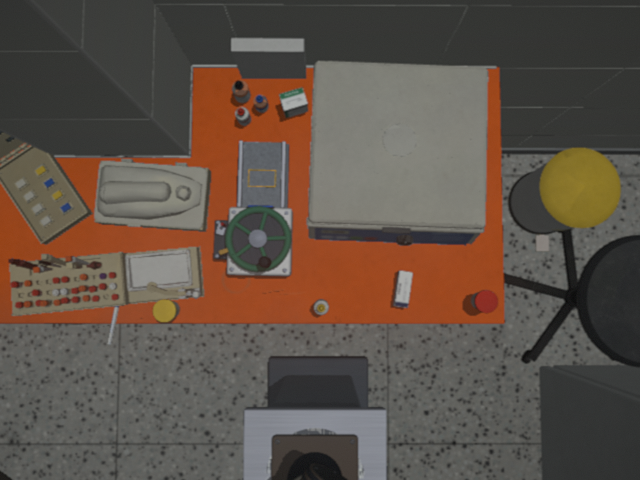

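View pics/side0.png

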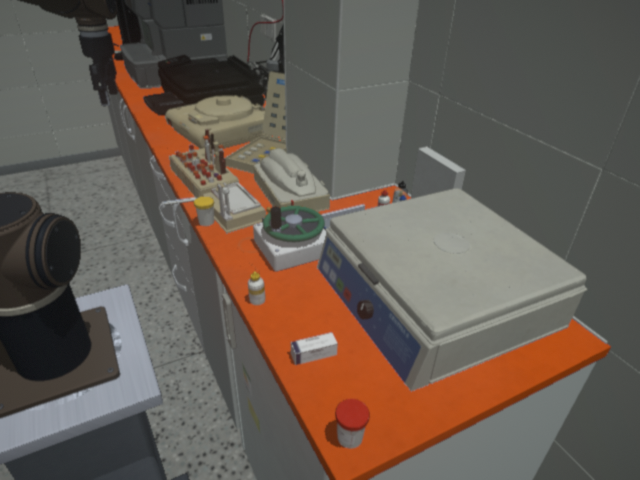

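The top view shows the feeder flywheel at (258,238), the bay frame at (262,178), the carton at (403,289), the dropper at (320,308), the yellow cup at (165,311) and the red cup at (485,301). In the side view the flywheel is at (294,222) and the carton at (314,348).

```bash
cat > h.py <<'E'
from plant import *
import cv2,numpy as np
from scipy.spatial.transform import Rotation as R
def cam(n):
    s=get_state();c=read_camera(n)
    if n=="wrist":
        T=np.eye(4);T[:3,:3]=R.from_quat(s["tcp_rot"]).as_matrix();T[:3,3]=s["eef_pos"];c["W"]=T@np.array(c["mount"])
    else:c["W"]=np.array(c["world_from_camera"])
    return c
def cast(c,uv,z):
    uv=np.atleast_2d(uv).astype(float);d=np.c_[(uv[:,0]-c["cx"])/c["fx"],(uv[:,1]-c["cy"])/c["fy"],np.ones(len(uv))]@c["W"][:3,:3].T
    o=c["W"][:3,3];return o+d*((z-o[2])/d[:,2])[:,None]
def proj(c,p):
    q=(np.atleast_2d(p)-c["W"][:3,3])@c["W"][:3,:3];return np.c_[q[:,0]/q[:,2]*c["fx"]+c["cx"],q[:,1]/q[:,2]*c["fy"]+c["cy"]]
def mask(img,lo,hi,roi=None):
    m=cv2.inRange(cv2.cvtColor(img,cv2.COLOR_BGR2HSV),lo,hi)
    if roi:
        k=np.zeros_like(m);x0,y0,x1,y1=roi;k[y0:y1,x0:x1]=255;m&=k
    return m
def big(m):return max(cv2.findContours(m,cv2.RETR_EXTERNAL,cv2.CHAIN_APPROX_NONE)[0],key=cv2.contourArea)
def pts(m):
    v,u=np.nonzero(m);return np.c_[u,v]
E
python3 - <<'E'
from h import *
np.set_printoptions(precision=4,suppress=True)
c=cam("top");i=c["img"]
g=big(mask(i,(50,60,30),(85,255,200),(215,195,305,285)))
print("ring",cv2.minEnclosingCircle(g), cast(c,cv2.fitEllipse(g)[0],.08))
y=pts(mask(i,(15,90,90),(35,255,255),(235,160,290,195)));print("bay px",len(y),y.min(0),y.max(0)); r=cv2.minAreaRect(y.astype(np.float32));print(r,cast(c,r[0],.03))
# housing (white) & deck
o=mask(i,(0,0,130),(180,50,255),(380,262,425,315));k=big(o);r=cv2.minAreaRect(k);b=cast(c,cv2.boxPoints(r),.03);print("carton",r,b.mean(0),np.linalg.norm(np.diff(b,axis=0),axis=1),b)
d=mask(i,(0,0,0),(180,255,50),(235,215,285,280));k=big(d);print("grip",cv2.minAreaRect(k),cast(c,cv2.minAreaRect(k)[0],.12))
for n,roi,z,lo,hi in(("drop",(305,295,335,320),.075,(15,60,90),(35,255,255)),("cup",(150,295,180,325),.063,(15,90,90),(35,255,255)),):
    k=big(mask(i,lo,hi,roi));print(n,cast(c,cv2.minEnclosingCircle(k)[0],z))
print("base",proj(c,[[.0,0,0],[.6,-.27,.15]]))
a=cv2.resize(i[60:335,190:530],None,fx=2.3,fy=2.18,interpolation=cv2.INTER_CUBIC);cv2.imwrite("pics/t1.png",a)
print("boxtop corners",[cast(c,[[313,225],[313,238]],z)[:,:2].tolist() for z in(0,.15,.2)])
w=cam("side");
print("side", cast(w,[[320,262],[411,375]],0)) 
E
```

```text
ring ((257.97174072265625, 238.29913330078125), 32.31559753417969) [[0.5255 0.1216 0.08  ]]
bay px 86 [248 169] [275 186]
((261.5, 177.5), (17.0, 27.0), 90.0) [[0.6673 0.1205 0.03  ]]
carton ((403.6357116699219, 286.5953674316406), (13.103407859802246, 30.95370864868164), 8.530765533447266) [ 0.4237 -0.1977  0.03  ] [0.0687 0.0292 0.0687] [[ 0.3918 -0.178   0.03  ]
 [ 0.4597 -0.1886  0.03  ]
 [ 0.4554 -0.2175  0.03  ]
 [ 0.3876 -0.2067  0.03  ]]
grip ((264.52459716796875, 263.2294616699219), (8.962581634521484, 12.291542053222656), 50.19443130493164) [[0.4715 0.103  0.12  ]]
drop [[ 0.3787 -0.0133  0.075 ]]
cup [[0.3718 0.3243 0.063 ]]
base [[314.0267 478.1109]
 [446.1499 200.4377]]
boxtop corners [[[0.5633634224854216, 0.004782903223158955], [0.5335488902877572, 0.004650143452460322]], [[0.5485684431722837, 0.002267050940967536], [0.5220131367518677, 0.0021488040280918594]], [[0.5436367834012378, 0.0014284335135703943], [0.5181678855732379, 0.0013150242199690305]]]
side [[ 0.5584  0.0427  0.    ]
 [ 0.5513 -0.3178  0.    ]]
```

View pics/t1.png

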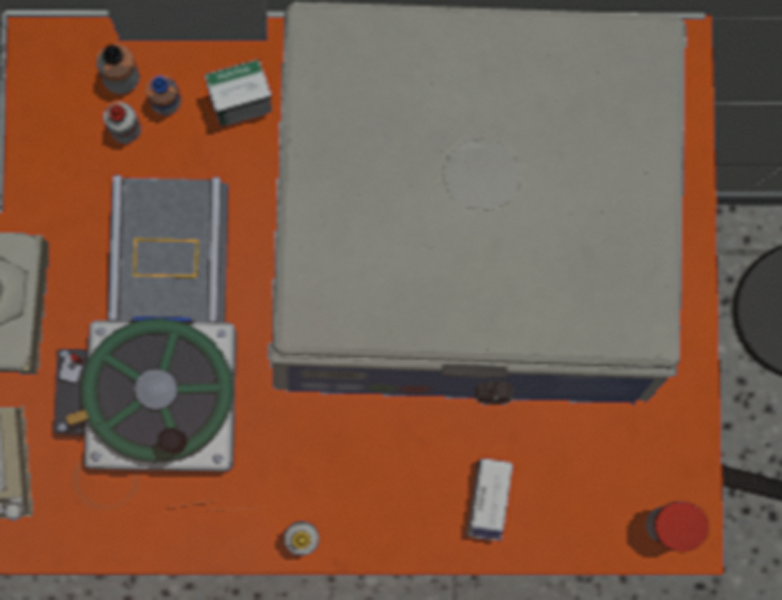

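```bash
cat >> h.py <<'E'
from scipy.spatial.transform import Slerp
def Rz(jaw):  # tool down, jaw axis z along world angle jaw
    z=np.array([np.cos(jaw),np.sin(jaw),0]);y=np.array([0,0,-1.]);return R.from_matrix(np.c_[np.cross(y,z),y,z])
def jawang(s):
    z=R.from_quat(s["tcp_rot"]).as_matrix()[:,2];return np.arctan2(z[1],z[0])
def rows(p1,r1,n,p0=None,r0=None):
    s=get_state();p0=s["eef_pos"] if p0 is None else np.array(p0);r0=R.from_quat(s["tcp_rot"]) if r0 is None else r0
    sl=Slerp([0,1],R.concatenate([r0,r1]));out=[]
    for k in range(n):
        a,b=sl(k/n),sl((k+1)/n);d=a.inv().apply((np.array(p1)-p0)/n)/.12;w=(a.inv()*b).as_rotvec()/(2*np.pi)
        out.append([[round(float(x),3) for x in d],[round(float(x),4) for x in w]])
    print(out)
E
python3 - <<'E'
from h import *
np.set_printoptions(precision=4,suppress=True)
s=get_state();M=R.from_quat(s["tcp_rot"]).as_matrix();print(M,jawang(s))
c=cam("wrist");print(np.array(c["mount"]),c["fx"],c["cx"],c["cy"])
a=np.arctan2(.988,.154);
for j in (a,a-np.pi):
    print(j, 'turn', (j-jawang(s)+np.pi)%(2*np.pi)-np.pi)
rows([.42,-.197,.22],Rz(a),20);rows([.42,-.197,.22],Rz(a-np.pi),20)
E
```

```text
[[ 0.9391 -0.0007  0.3437]
 [-0.3437 -0.0013  0.9391]
 [-0.0002 -1.     -0.0015]] 1.2199723538874219
[[-0.0005  0.9557  0.2944 -0.0758]
 [ 0.0004 -0.2944  0.9557 -0.1285]
 [ 1.      0.0006 -0.0002  0.0004]
 [ 0.      0.      0.      1.    ]] 392.5165568428677 313.62090510596266 235.3378134810566
1.4161701153301303 turn 0.19619776144270862
-1.7254225382596629 turn -2.9453948921470845
[[[0.193, 0.011, -0.298], [0.0, -0.0016, -0.0]], [[0.19, 0.011, -0.3], [0.0, -0.0016, -0.0]], [[0.187, 0.011, -0.302], [0.0, -0.0016, -0.0]], [[0.184, 0.011, -0.304], [0.0, -0.0016, -0.0]], [[0.181, 0.011, -0.305], [0.0, -0.0016, -0.0]], [[0.178, 0.011, -0.307], [0.0, -0.0016, -0.0]], [[0.175, 0.011, -0.309], [0.0, -0.0016, -0.0]], [[0.172, 0.01, -0.311], [0.0, -0.0016, -0.0]], [[0.169, 0.01, -0.312], [0.0, -0.0016, -0.0]], [[0.166, 0.01, -0.314], [0.0, -0.0016, -0.0]], [[0.162, 0.01, -0.315], [0.0, -0.0016, -0.0]], [[0.159, 0.01, -0.317], [0.0, -0.0016, -0.0]], [[0.156, 0.01, -0.319], [0.0, -0.0016, -0.0]], [[0.153, 0.01, -0.32], [0.0, -0.0016, -0.0]], [[0.15, 0.01, -0.322], [0.0, -0.0016, -0.0]], [[0.14
[... 419 characters left out ...]
6, 0.01, -0.141], [0.0, 0.0234, 0.0]], [[0.343, 0.01, -0.092], [0.0, 0.0234, 0.0]], [[0.353, 0.01, -0.04], [0.0, 0.0234, 0.0]], [[0.355, 0.01, 0.012], [0.0, 0.0234, 0.0]], [[0.349, 0.01, 0.064], [0.0, 0.0234, 0.0]], [[0.336, 0.01, 0.114], [0.0, 0.0234, 0.0]], [[0.315, 0.01, 0.162], [0.0, 0.0234, 0.0]], [[0.288, 0.01, 0.207], [0.0, 0.0234, 0.0]], [[0.255, 0.01, 0.247], [0.0, 0.0234, 0.0]], [[0.216, 0.01, 0.282], [0.0, 0.0234, 0.0]], [[0.172, 0.01, 0.31], [0.0, 0.0234, 0.0]], [[0.125, 0.01, 0.332], [0.0, 0.0234, 0.0]], [[0.075, 0.01, 0.347], [0.0, 0.0234, 0.0]], [[0.023, 0.01, 0.354], [0.0, 0.0234, 0.0]], [[-0.029, 0.01, 0.354], [0.0, 0.0234, 0.0]], [[-0.081, 0.01, 0.346], [0.0, 0.0234, 0.0]]]
```

Request:
{"api": "send_rows", "payload": {"plan": [[[0.285,-0.031,-0.191],[0,0,0]],[[0.285,-0.031,-0.191],[0,0,0]],[[0.285,-0.031,-0.191],[0,0,0]],[[0.285,-0.031,-0.191],[0,0,0]],[[0.285,-0.031,-0.191],[0,0,0]],[[0.285,-0.031,-0.191],[0,0,0]],[[0.285,-0.031,-0.191],[0,0,0]],[[0.179,0,-0.245],[0,0,0]],[[0.179,0,-0.245],[0,0,0]],[[0.179,0,-0.245],[0,0,0]],[[0.179,0,-0.245],[0,0,0]],[[0.179,0,-0.245],[0,0,0]]]}}

```text
time: 1.45
eef_pos: [0.4521, 0.2246, 0.2714]
tcp_rot: [-0.696, 0.123, -0.123, 0.696]
contact_force: [0.1, 1.3, -0.4]
opening: 0.998
```

Request:
{"api": "send_rows", "payload": {"plan": [[[0.179,0,-0.245],[0,0,0]],[[0.179,0,-0.245],[0,0,0]],[[0.179,0,-0.245],[0,0,0]],[[0.179,0,-0.245],[0,0,0]],[[0.179,0,-0.245],[0,0,0]],[[0.012,0.048,-0.31],[0,0,0]],[[0.012,0.048,-0.31],[0,0,0]],[[0.012,0.048,-0.31],[0,0,0]],[[0.012,0.048,-0.31],[0,0,0]],[[0.012,0.048,-0.31],[0,0,0]],[[0.012,0.048,-0.31],[0,-0.0156,0]],[[0.012,0.048,-0.31],[0,-0.0156,0]]]}}

```text
time: 2.65
eef_pos: [0.4249, -0.1991, 0.2309]
tcp_rot: [0.705, -0.053, 0.053, -0.705]
contact_force: [0.9, -0.2, 0.2]
opening: 0.998
```

Request:
{"api": "send_rows", "payload": {"plan": [[[0,0,0],[0,0,0]],[[0,0,0],[0,0,0]]]}}

```text
time: 2.85
eef_pos: [0.4255, -0.1982, 0.2309]
tcp_rot: [-0.705, 0.056, -0.056, 0.705]
contact_force: [1.0, -0.1, -0.7]
opening: 0.997
```

```bash
python3 - <<'E'
from h import *
s=get_state();print(s["time"],s["eef_pos"],jawang(s),s["contact_force"],s["qpos"])
c=cam("wrist");cv2.imwrite("pics/w1.png",c["img"])
p=proj(c,[[.42,-.197,.03]]);print(p)
m=mask(c["img"],(3,150,60),(15,255,255));m=255-m
b=cv2.boundingRect(m);
k=[q for q in cv2.findContours(m,cv2.RETR_EXTERNAL,cv2.CHAIN_APPROX_NONE)[0] if cv2.contourArea(q)>3000]
for q in k:
    r=cv2.minAreaRect(q);print(r);B=cast(c,cv2.boxPoints(r),.03);print(B.mean(0),np.diff(B,axis=0),np.linalg.norm(np.diff(B,axis=0),axis=1))
E
```

```text
2.85 [ 0.4254944  -0.19822029  0.23086717] 1.412934474492313 [ 1.01517815 -0.12523319 -0.68171902] [-6.52882304e-01 -1.67953408e-01  2.07979592e+00  5.64117651e-04
  1.23052652e+00 -2.06600543e+00]
[[313.34317209 200.3969079 ]]
((315.2934265136719, 194.96482849121094), (95.72669982910156, 37.05170440673828), 88.87670135498047)
[ 0.41709977 -0.19483123  0.03      ] [[ 0.00419132  0.03013328  0.        ]
 [ 0.08208566 -0.01014003  0.        ]
 [-0.00446424 -0.03241187  0.        ]] [0.03042337 0.08270959 0.03271787]
((319.5, 239.5), (479.0, 639.0), 90.0)
[ 0.49820963 -0.20361     0.03      ] [[ 0.07417112  0.46780285  0.        ]
 [ 0.47115817  0.03858293  0.        ]
 [-0.10900482 -0.68468439  0.        ]] [0.47364634 0.4727353  0.69330712]
```

View pics/w1.png

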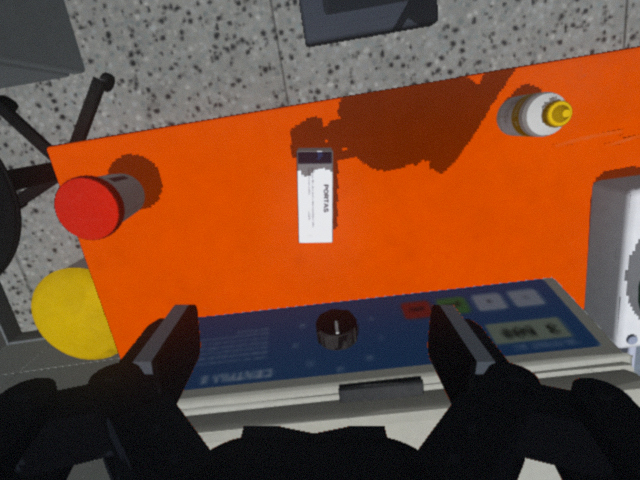

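The wrist view shows the carton at (315,195), clear of everything, with the jaws straddling it further on. Ray casting puts it at (0.417, -0.195) and 83x31 mm, which matches the given size.

Request:
{"api": "send_rows", "payload": {"plan": [[[-0.073,0,0.017],[0,-0.0043,0]],[[0,0.3,0],[0,0,0]],[[0,0.3,0],[0,0,0]],[[0,0.3,0],[0,0,0]],[[0,0.3,0],[0,0,0]],[[0,0.3,0],[0,0,0]],[[0,0.1,0],[0,0,0]],[[0,0.1,0],[0,0,0]],[[0,0.057,0],[0,0,0]],[[0,0,0],[0,0,0]],[[0,0,0],[0,0,0]]]}}

```text
time: 4.0
eef_pos: [0.4184, -0.1951, 0.0214]
tcp_rot: [0.706, -0.044, 0.046, -0.705]
contact_force: [-0.2, -0.7, -0.3]
opening: 1.0
```

Request:
{"api": "send_rows", "payload": {"plan": [[[0,0,0],[0,0,0]],[[0,0,0],[0,0,0]],[[0,0,0],[0,0,0]],[[0,0,0],[0,0,0]],[[0,0,0],[0,0,0]],[[0,0,0],[0,0,0]],[[0,0,0],[0,0,0]],[[0,0,0],[0,0,0]]], "gripper": 1.0, "grip_force": 40}}

```text
time: 4.8
eef_pos: [0.4179, -0.195, 0.0207]
tcp_rot: [0.706, -0.045, 0.045, -0.705]
contact_force: [-1.7, 0.4, 5.4]
opening: 0.342
```

Request:
{"api": "send_rows", "payload": {"plan": [[[0,-0.1,0],[0,0,0]],[[0,-0.25,0],[0,0,0]],[[0,-0.4,0],[0,0,0]],[[0,-0.4,0],[0,0,0]],[[0,-0.4,0],[0,0,0]],[[0,-0.36,0],[0,0,0]],[[0,0,0.2],[0,0,0]],[[0,0,0.3],[0,0,0]],[[0,0,0.35],[0,0,0]],[[0,0,0.35],[0,0,0]],[[0,0,0.35],[0,0,0]],[[0,0,0.35],[0,0,0]]]}}

```text
time: 6.0
eef_pos: [0.4455, 0.0335, 0.249]
tcp_rot: [-0.706, 0.046, -0.045, 0.706]
contact_force: [1.3, 0.8, -0.7]
opening: 0.341
```

Request:
{"api": "send_rows", "payload": {"plan": [[[0,0,0.16],[0,0,0]],[[0.27,0,0.183],[0,0,0]],[[0.27,0,0.183],[0,0,0]],[[0.27,0,0.183],[0,0,0]],[[0.27,0,0.183],[0,0,0]],[[0,0,0],[0,0,0]],[[0,0,0],[0,0,0]]]}}

```text
time: 6.7
eef_pos: [0.588, 0.1216, 0.248]
tcp_rot: [0.706, -0.046, 0.044, -0.706]
contact_force: [-0.1, -0.4, -1.3]
opening: 0.343
```

```bash
python3 - <<'E'
from h import *
s=get_state();print(s["time"],s["eef_pos"],jawang(s),s["contact_force"],s["opening"],s["qpos"])
c=cam("wrist");cv2.imwrite("pics/w2.png",c["img"]);np.save("pics/w2W.npy",c["W"])
print(proj(c,[[.667,.1205,.03],[.5255,.1216,.08],[.4715,.103,.136]]))
E
```

```text
6.7 [0.58801581 0.12161838 0.24798234] 1.4439739762135106 [-0.08452032 -0.41695446 -1.3300337 ] 0.34295537633420775 [ 3.51589360e-02  1.23845016e-01  1.76133791e+00 -1.18421187e-04
  1.26008640e+00 -1.40877736e+00]
[[322.55577707 283.55386726]
 [302.40737832 134.8557769 ]
 [253.59359343  44.89980869]]
```

View pics/w2.png

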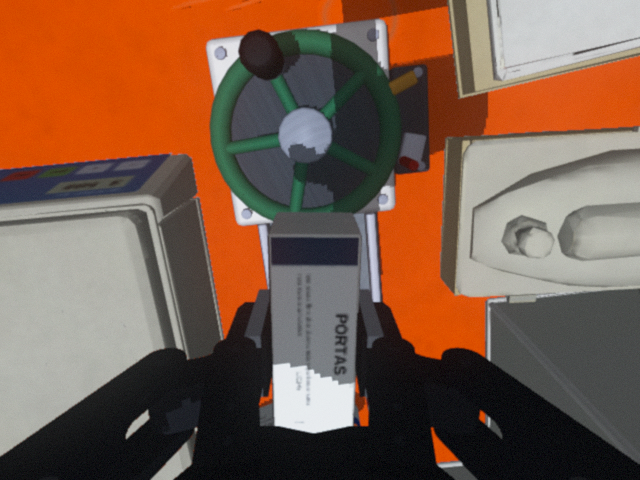

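The wrist view shows the hub at (304,134), the grip at (262,53), the dog at (405,80), the red finger at (408,158) and both rails at columns 267 and 373. The carton's navy end at row 240 hides the bay.

```bash
python3 - <<'E'
from h import *
from scipy.optimize import least_squares
np.set_printoptions(precision=4,suppress=True)
c=cam("wrist");i=c["img"]
def circ(P):
    f=lambda q:np.hypot(P[:,0]-q[0],P[:,1]-q[1])-q[2]
    return least_squares(f,[*P.mean(0)[:2],.07],loss="soft_l1",f_scale=.001).x
g=mask(i,(50,60,20),(85,255,200),(195,10,420,215));k=big(g)[:,0]
k=k[(k[:,1]<205)&~((k[:,0]>235)&(k[:,0]<290)&(k[:,1]<85))]
print("ring",circ(cast(c,k,.076)))
m=mask(i,(0,0,90),(180,70,255),(270,100,340,170));h=big(m);print("hub",cast(c,cv2.fitEllipse(cv2.convexHull(h))[0],.088),cv2.minEnclosingCircle(h))
org=mask(i,(3,150,40),(15,255,255))
L=[]
for v in range(60,205,4):
    L.append([np.nonzero(org[v,150:260])[0].max()+150.5,v])
P=cast(c,L,.05);a=np.polyfit(P[:,0],P[:,1],1);r=P[:,1]-np.polyval(a,P[:,0]);ok=abs(r)<.003;a=np.polyfit(P[ok,0],P[ok,1],1);print("right edge slope",a,ok.sum(),"y at .525",np.polyval(a,.525),"expected axis",np.polyval(a,.525)+.07)
T=[]
for u in range(225,372,4):
    q=np.nonzero(org[:60,u])[0]
    if len(q):T.append([u,q.max()+.5])
P=cast(c,T,.05);a=np.polyfit(P[:,1],P[:,0],1);r=P[:,0]-np.polyval(a,P[:,1]);ok=abs(r)<.003;a=np.polyfit(P[ok,1],P[ok,0],1);print("rear edge",a,ok.sum(),np.polyval(a,.12)+.075)
for v in range(224,290,8):
    x=np.nonzero(org[v,230:420]==0)[0]+230
    # runs
    print(v,[(int(q[0]),int(q[-1]),np.round(cast(c,[[q[0]-.5,v],[q[-1]+.5,v]],.042)[:,1],4).tolist()) for q in np.split(x,np.nonzero(np.diff(x)>1)[0]+1) if len(q)>3])
d=mask(i,(0,0,0),(180,255,45),(230,20,295,85));k=big(d);print("grip",cv2.minEnclosingCircle(k),cast(c,cv2.minEnclosingCircle(k)[0],.136))
cv2.imwrite("pics/crop.png",cv2.resize(i[200:300,220:420],None,fx=4,fy=4))
print("cartonend",cast(c,[[272,238],[360,237]],.257))
E
```

```text
ring [0.5202 0.1232 0.0569]
hub [[0.5247 0.1229 0.088 ]] ((304.43182373046875, 134.90908813476562), 27.77294158935547)
right edge slope [-0.0831  0.0943] 19 y at .525 0.050703578333433245 expected axis 0.12070357833343326
rear edge [0.0172 0.4471] 37 0.5241544748388909
224 [(238, 377, [0.0527, 0.1756])]
232 [(259, 377, [0.0699, 0.175])]
240 [(260, 378, [0.0695, 0.1753])]
248 [(261, 379, [0.0692, 0.1756])]
256 [(263, 379, [0.0697, 0.175])]
264 [(264, 380, [0.0693, 0.1753])]
272 [(265, 380, [0.0689, 0.1747])]
280 [(267, 380, [0.0695, 0.1741])]
288 [(268, 381, [0.0691, 0.1744])]
grip ((268.2547302246094, 56.377357482910156), 26.85011863708496) [[0.478  0.1099 0.136 ]]
cartonend [[0.5485 0.1133 0.257 ]
 [0.5518 0.1413 0.257 ]]
```

Request:
{"api": "send_rows", "payload": {"plan": [[[0,0,0],[0,0.0232,0]],[[0,0,0],[0,0.0232,0]],[[0,0,0],[0,0.0232,0]],[[0,0,0],[0,0.0232,0]],[[0,0,0],[0,0.0232,0]],[[0,0,0],[0,0.0232,0]],[[0,0,0],[0,0.0232,0]],[[0,0,0],[0,0.0232,0]],[[0,0,0],[0,0.0232,0]],[[0,0,0],[0,0.0232,0]],[[0,0,0],[0,0,0]]]}}

```text
time: 7.9
eef_pos: [0.5877, 0.1207, 0.25]
tcp_rot: [0.496, -0.504, 0.504, -0.496]
contact_force: [0.0, -0.6, -2.1]
opening: 0.343
```

Request:
{"api": "send_rows", "payload": {"plan": [[[-0.005,0.2,0.213],[0,0,0]],[[-0.005,0.2,0.213],[0,0,0]],[[-0.005,0.2,0.213],[0,0,0]],[[0,0.2,0],[0,0,0]],[[0,0,0],[0,0,0]],[[0,0,0],[0,0,0]]]}}

```text
time: 8.5
eef_pos: [0.6646, 0.1217, 0.1534]
tcp_rot: [-0.497, 0.504, -0.503, 0.496]
contact_force: [-0.5, 0.3, 0.1]
opening: 0.341
```

```bash
python3 - <<'E'
from h import *
s=get_state();print(s["time"],s["eef_pos"],jawang(s),s["contact_force"],s["opening"],s["qpos"])
c=cam("wrist");cv2.imwrite("pics/w3.png",c["img"])
z=s["eef_pos"][2]
print(proj(c,[[.6647,.1205,.03],[.6247,.1665,.042],[.6847,.1655,.042],[.6647,.0765,.042],[.6647,.1605,z-.0207]]))
E
```

```text
8.5 [0.66463456 0.12169653 0.15343109] -0.013199205583491906 [-0.49073446  0.29137667  0.12413476] 0.34144389825876204 [3.11925857e-02 3.70226465e-01 1.64463073e+00 4.24449353e-05
 1.12804591e+00 4.43735686e-02]
[[314.71813408 234.21099086]
 [248.03109556 168.36766827]
 [346.76849725 168.78285216]
 [315.51120225 301.75809826]
 [313.78730761 213.12821566]]
```

View pics/w3.png

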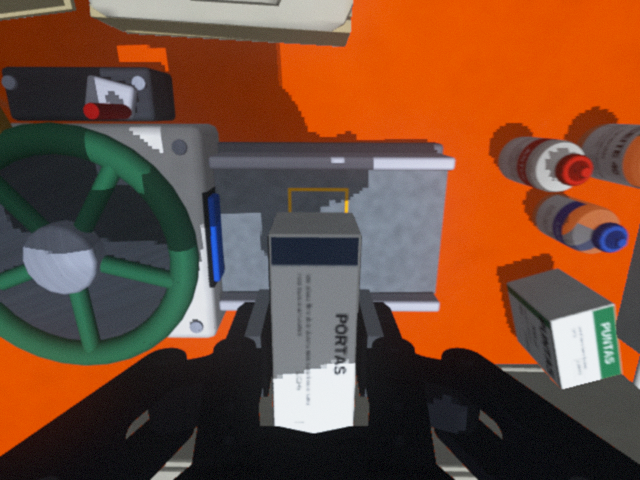

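The carton is held over the bay. The near rail's inner edge is at about row 168 against 168 predicted, and the carton's bottom end edge is at row 213 against 213 predicted. I'll check both rail edges numerically before lowering.

```bash
python3 - <<'E'
from h import *
np.set_printoptions(precision=4,suppress=True)
c=cam("wrist");i=cv2.imread("pics/w3.png");g=cv2.cvtColor(i,cv2.COLOR_BGR2GRAY)
for u in(250,400,):
    print(u,[(v,int(g[v,u-3:u+4].mean())) for v in list(range(140,176,2))+list(range(284,318,2))])
for u in (250,400):
    for z,vs in((.042,[155,168,300,301,308]),(.03,[290,292])):
        print(u,z,cast(c,[[u,v] for v in vs],z)[:,1])
E
```

```text
250 [(140, 63), (142, 53), (144, 56), (146, 60), (148, 59), (150, 60), (152, 64), (154, 73), (156, 80), (158, 100), (160, 104), (162, 100), (164, 99), (166, 95), (168, 77), (170, 69), (172, 69), (174, 69), (284, 130), (286, 133), (288, 134), (290, 121), (292, 69), (294, 76), (296, 74), (298, 75), (300, 108), (302, 63), (304, 33), (306, 37), (308, 40), (310, 42), (312, 44), (314, 49), (316, 52)]
400 [(140, 71), (142, 65), (144, 64), (146, 67), (148, 69), (150, 68), (152, 69), (154, 77), (156, 90), (158, 161), (160, 203), (162, 209), (164, 212), (166, 212), (168, 184), (170, 134), (172, 143), (174, 143), (284, 140), (286, 137), (288, 135), (290, 134), (292, 81), (294, 74), (296, 76), (298, 76), (300, 87), (302, 157), (304, 205), (306, 211), (308, 207), (310, 185), (312, 125), (314, 120), (316, 120)]
250 0.042 [0.1745 0.1667 0.0778 0.077  0.0717]
250 0.03 [0.0796 0.078 ]
400 0.042 [0.1733 0.1655 0.0764 0.0756 0.0704]
400 0.03 [0.0782 0.0766]
```

Request:
{"api": "send_rows", "payload": {"plan": [[[-0.01,0.2,0],[0,0,0]],[[0,0.2,0],[0,0,0]],[[0,0.2,0],[0,0,0]],[[0,0.1,0],[0,0,0]],[[0,0.06,0],[0,0,0]],[[0,0.05,0],[0,0,0]],[[0,0.03,0],[0,0,0]],[[0,0,0],[0,0,0]],[[0,0,0],[0,0,0]]]}}

```text
time: 9.5
eef_pos: [0.666, 0.1232, 0.0534]
tcp_rot: [0.496, -0.503, 0.504, -0.497]
contact_force: [-0.3, 0.1, -1.1]
opening: 0.341
```

Request:
{"api": "send_rows", "payload": {"plan": [[[0,0.01,0],[0,0,0]],[[0,0.01,0],[0,0,0]],[[0,0,0],[0,0,0]]]}}

```text
time: 9.8
eef_pos: [0.6658, 0.1232, 0.0508]
tcp_rot: [0.496, -0.503, 0.504, -0.497]
contact_force: [-0.5, 0.5, 0.5]
opening: 0.344
```

Request:
{"api": "send_rows", "payload": {"plan": [[[0,0,0],[0,0,0]],[[0,0,0],[0,0,0]],[[0,0,0],[0,0,0]],[[0,0,0],[0,0,0]],[[0,0,0],[0,0,0]]], "gripper": 0.4}}

```text
time: 10.3
eef_pos: [0.6654, 0.1231, 0.0502]
tcp_rot: [-0.496, 0.504, -0.504, 0.496]
contact_force: [0.2, -0.2, 0.2]
opening: 0.602
```

Request:
{"api": "send_rows", "payload": {"plan": [[[0,-0.1,0],[0,0,0]],[[0,-0.2,0],[0,0,0]],[[0,-0.3,0],[0,0,0]],[[0,-0.3,0],[0,0,0]],[[0,-0.3,0],[0,0,0]],[[0,-0.3,0],[0,0,0]],[[0,0,0],[0,0,0]],[[0,0,0],[0,0,0]]]}}

```text
time: 11.1
eef_pos: [0.666, 0.1232, 0.2325]
tcp_rot: [0.495, -0.503, 0.505, -0.497]
contact_force: [0.4, -0.2, -0.2]
opening: 0.601
```

```bash
python3 - <<'E'
from h import *
s=get_state();print(s["time"],s["eef_pos"],jawang(s),s["contact_force"],s["opening"],s["qpos"])
c=cam("wrist");cv2.imwrite("pics/w4.png",c["img"])
E
```

```text
11.1 [0.66601571 0.123185   0.23249654] -0.014607890319520873 [ 0.39964182 -0.2441195  -0.17696229] 0.600680296697364 [3.33598195e-02 2.99072467e-01 1.58465022e+00 1.08031385e-05
 1.25415130e+00 4.79640149e-02]
```

View pics/w4.png

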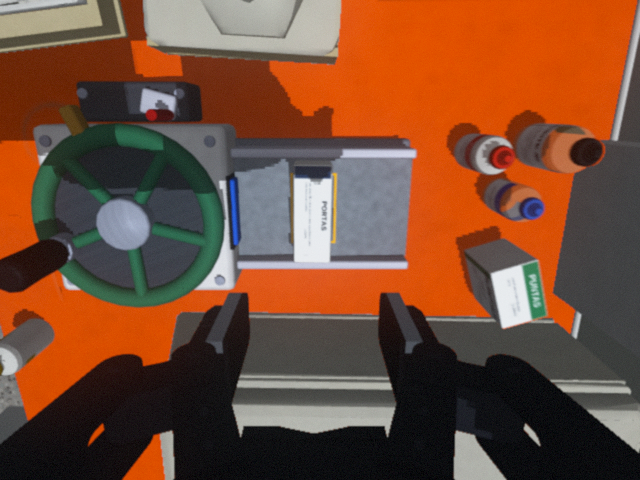

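The carton lies flat and square between the rails at (312,212). Next I need the grip position from straight above.

Request:
{"api": "send_rows", "payload": {"plan": [[[0.01,-0.03,-0.318],[0,0,0]],[[0.01,-0.03,-0.318],[0,0,0]],[[0.01,-0.03,-0.318],[0,0,0]],[[0.01,-0.03,-0.318],[0,0,0]],[[0.01,-0.03,-0.318],[0,0,0]],[[0,0,0],[0,0,0]],[[0,0,0],[0,0,0]]], "gripper": 0.0}}

```text
time: 11.85
eef_pos: [0.4735, 0.12, 0.2468]
tcp_rot: [-0.497, 0.504, -0.503, 0.496]
contact_force: [0.6, -0.2, -0.4]
opening: 0.996
```

```bash
python3 - <<'E'
from h import *
np.set_printoptions(precision=4,suppress=True)
s=get_state();print(s["time"],s["eef_pos"],jawang(s),s["contact_force"],s["opening"])
c=cam("wrist");cv2.imwrite("pics/w5.png",c["img"])
for t in(.36,.43,.5):
    p=[.5247-.055*np.cos(t-.014),.1225-.055*np.sin(t-.014)];print(t,p,proj(c,[[*p,.088],[*p,.136]]).tolist())
i=c["img"]
m=mask(i,(0,0,90),(180,70,255),(380,150,560,330));h=big(m);e=cv2.fitEllipse(cv2.convexHull(h));print("hub",e,cast(c,e[0],.088))
E
```

```text
11.85 [0.4735 0.12   0.2468] -0.014461210709109936 [ 0.6284 -0.1613 -0.4018] 0.9960786306254125
0.36 [np.float64(0.4729594768003631), np.float64(0.10384743291051249)] [[314.29737472107473, 239.3397873908334], [314.2547857682112, 261.7946836845669]]
0.43 [np.float64(0.4743908029809673), np.float64(0.10027423352727406)] [[316.21632207080154, 243.7311158897439], [316.51674504440143, 266.8791723497724]]
0.5 [np.float64(0.47606854358308615), np.float64(0.09680989593696036)] [[318.43916036627326, 247.95511927118687], [319.1339780854106, 271.76405080314754]]
hub ((485.7878723144531, 183.45130920410156), (60.392478942871094, 189.13253784179688), 178.84939575195312) [[0.5996 0.1453 0.088 ]]
```

View pics/w5.png

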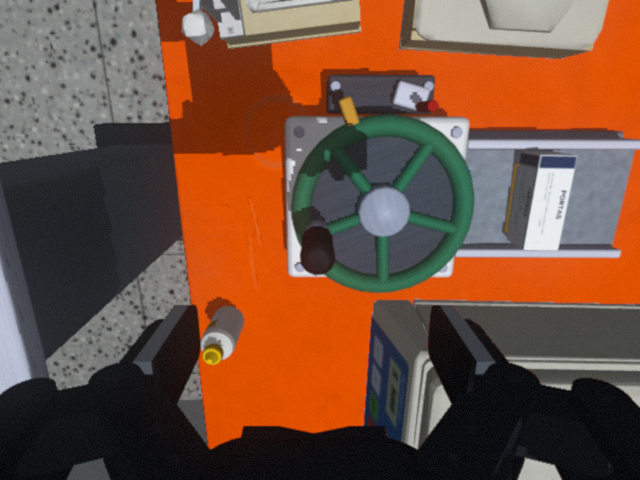

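The wrist view shows the hub at (384,212), the grip's top end at about (318,256), the dog at (348,110) and the red finger at (425,106). The dropper at (220,340) is clear.

```bash
python3 - <<'E'
from h import *
np.set_printoptions(precision=4,suppress=True)
c=cam("wrist");i=c["img"]
m=mask(i,(0,0,100),(180,70,255),(355,184,412,240));h=big(m);e=cv2.fitEllipse(cv2.convexHull(h));H=cast(c,e[0],.088);print("hub",e,H)
d=mask(i,(0,0,0),(180,255,45),(295,215,345,280));k=big(d);b=cv2.boundingRect(k);print(b)
low=k[:,0][k[:,0][:,1]>250];(u,v),r=cv2.minEnclosingCircle(low);print(u,v,r)
for z in(.136,):
    for uv in((u,v),(b[0]+b[2]/2,b[1]+b[3]-b[2]/2)):
        G=cast(c,uv,z);D=(G-H)[0,:2];print(uv,G,np.hypot(*D),np.arctan2(-D[1],-D[0])+.014)
E
```

```text
hub ((382.602294921875, 211.44403076171875), (49.18568420410156, 52.36973190307617), 59.32164001464844) [[0.5258 0.125  0.088 ]]
(300, 226, 34, 41)
328.0 258.23333740234375 7.830883502960205
(328.0, 258.23333740234375) [[0.483 0.106 0.136]] 0.046803727886334016 0.43235259937767573
(317.0, 250.0) [[0.4759 0.1117 0.136 ]] 0.05158793658772806 0.27364368329475885
```

Request:
{"api": "send_rows", "payload": {"plan": [[[0.133,0,0],[0,0,0]],[[0,0.25,0],[0,0,0]],[[0,0.25,0],[0,0,0]],[[0,0.25,0],[0,0,0]],[[0,0.2,0],[0,0,0]],[[0,0.1,0],[0,0,0]],[[0,0.06,0],[0,0,0]],[[0,0,0],[0,0,0]],[[0,0,0],[0,0,0]]]}}

```text
time: 12.85
eef_pos: [0.4754, 0.104, 0.116]
tcp_rot: [0.496, -0.503, 0.504, -0.497]
contact_force: [0.6, -0.6, 0.5]
opening: 1.002
```

Request:
{"api": "send_rows", "payload": {"plan": [[[0,0,0],[0,0,0]],[[0,0,0],[0,0,0]],[[0,0,0],[0,0,0]],[[0,0,0],[0,0,0]],[[0,0,0],[0,0,0]],[[0,0,0],[0,0,0]],[[0,0,0],[0,0,0]],[[0,0,0],[0,0,0]],[[0,0,0],[0,0,0]]], "gripper": 1.0, "grip_force": 40}}

```text
time: 13.75
eef_pos: [0.475, 0.104, 0.1156]
tcp_rot: [0.496, -0.503, 0.504, -0.497]
contact_force: [2.5, 0.3, 2.0]
opening: 0.265
```

```bash
python3 - <<'E'
from h import *
np.set_printoptions(precision=4,suppress=True)
s=get_state();print(s["time"],s["eef_pos"],jawang(s),s["contact_force"],s["opening"]*85)
c=cam("wrist");cv2.imwrite("pics/w6.png",c["img"][150:480,150:490])
E
```

```text
13.75 [0.475  0.104  0.1156] -0.014733614598424599 [2.5083 0.3103 1.9996] 22.525175649523817
```

View pics/w6.png

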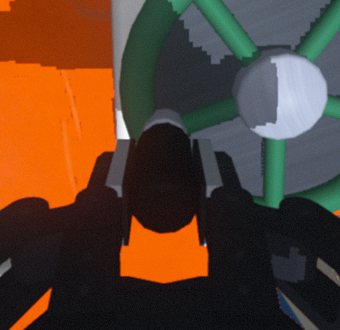

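The grip is held centrally between the pads (22.5 mm opening), so I'll turn in arcs and watch the force.

```bash
cat >> h.py <<'E'
def arc(a0,a1,n,C=(.526,.1235),r=.0546,j=-.0147,start=None):
    # a = grip direction angle - pi, world
    a=np.linspace(a0,a1,n+1);P=np.array(C)-r*np.c_[np.cos(a),np.sin(a)]
    if start is not None:P[0]=start
    d=np.diff(P,axis=0)/.12
    for k in range(0,n,12):
        print([[[round(float(q[0]*np.sin(j)-q[1]*np.cos(j)),3),0,round(float(q[0]*np.cos(j)+q[1]*np.sin(j)),3)],[0,0,0]] for q in d[k:k+12]])
E
python3 - <<'E'
from h import *
a=np.arctan2(.0195,.051);print(a);arc(a,a+.07*12,12)
E
```

```text
0.36520144978817304
[[[0.029, 0, 0.013], [0, 0, 0]], [[0.028, 0, 0.015], [0, 0, 0]], [[0.027, 0, 0.017], [0, 0, 0]], [[0.026, 0, 0.019], [0, 0, 0]], [[0.024, 0, 0.02], [0, 0, 0]], [[0.023, 0, 0.022], [0, 0, 0]], [[0.021, 0, 0.024], [0, 0, 0]], [[0.02, 0, 0.025], [0, 0, 0]], [[0.018, 0, 0.026], [0, 0, 0]], [[0.016, 0, 0.028], [0, 0, 0]], [[0.014, 0, 0.029], [0, 0, 0]], [[0.012, 0, 0.03], [0, 0, 0]]]
```

Request:
{"api": "send_rows", "payload": {"plan": [[[0.029,0,0.013],[0,0,0]],[[0.028,0,0.015],[0,0,0]],[[0.027,0,0.017],[0,0,0]],[[0.026,0,0.019],[0,0,0]],[[0.024,0,0.02],[0,0,0]],[[0.023,0,0.022],[0,0,0]]]}}

```text
time: 14.4
eef_pos: [0.4866, 0.0853, 0.1156]
tcp_rot: [-0.496, 0.504, -0.503, 0.496]
contact_force: [-2.0, 3.4, 6.3]
opening: 0.264
```

Request:
{"api": "send_rows", "payload": {"plan": [[[0.021,0,0.024],[0,0,0]],[[0.02,0,0.025],[0,0,0]],[[0.018,0,0.026],[0,0,0]],[[0.016,0,0.028],[0,0,0]],[[0.014,0,0.029],[0,0,0]],[[0.012,0,0.03],[0,0,0]]]}}

```text
time: 15.0
eef_pos: [0.5052, 0.0724, 0.1156]
tcp_rot: [-0.497, 0.504, -0.503, 0.496]
contact_force: [-3.9, 0.2, 9.1]
opening: 0.264
```

```bash
python3 - <<'E'
from h import *
arc(1.205,5.045,48)
E
```

```text
[[[0.011, 0, 0.035], [0, 0, 0]], [[0.008, 0, 0.035], [0, 0, 0]], [[0.005, 0, 0.036], [0, 0, 0]], [[0.003, 0, 0.036], [0, 0, 0]], [[-0.0, 0, 0.036], [0, 0, 0]], [[-0.003, 0, 0.036], [0, 0, 0]], [[-0.006, 0, 0.036], [0, 0, 0]], [[-0.009, 0, 0.035], [0, 0, 0]], [[-0.012, 0, 0.034], [0, 0, 0]], [[-0.014, 0, 0.033], [0, 0, 0]], [[-0.017, 0, 0.032], [0, 0, 0]], [[-0.02, 0, 0.031], [0, 0, 0]]]
[[[-0.022, 0, 0.029], [0, 0, 0]], [[-0.024, 0, 0.027], [0, 0, 0]], [[-0.026, 0, 0.025], [0, 0, 0]], [[-0.028, 0, 0.023], [0, 0, 0]], [[-0.03, 0, 0.021], [0, 0, 0]], [[-0.032, 0, 0.018], [0, 0, 0]], [[-0.033, 0, 0.016], [0, 0, 0]], [[-0.034, 0, 0.013], [0, 0, 0]], [[-0.035, 0, 0.01], [0, 0, 0]], [[-0.036, 0, 0.007], [0, 0, 0]], [[-0.036, 0, 0.004], [0, 0, 0]], [[-0.036, 0, 0.002], [0, 0, 0]]]
[[[-0.036, 0, -0.001], [0, 0, 0]], [[-0.036, 0, -0.004], [0, 0, 0]], [[-0.036, 0, -0.007], [0, 0, 0]], [[-0.035, 0, -0.01], [0, 0, 0]], [[-0.034, 0, -0.013], [0, 0, 0]], [[-0.033, 0, -0.015], [0, 0, 0]], [[-0.032, 0, -0.018], [0, 0, 0]], [[-0.03, 0, -0.02], [0, 0, 0]], [[-0.028, 0, -0.023], [0, 0, 0]], [[-0.026, 0, -0.025], [0, 0, 0]], [[-0.024, 0, -0.027], [0, 0, 0]], [[-0.022, 0, -0.029], [0, 0, 0]]]
[[[-0.02, 0, -0.031], [0, 0, 0]], [[-0.017, 0, -0.032], [0, 0, 0]], [[-0.015, 0, -0.033], [0, 0, 0]], [[-0.012, 0, -0.034], [0, 0, 0]], [[-0.009, 0, -0.035], [0, 0, 0]], [[-0.006, 0, -0.036], [0, 0, 0]], [[-0.003, 0, -0.036], [0, 0, 0]], [[-0.0, 0, -0.036], [0, 0, 0]], [[0.002, 0, -0.036], [0, 0, 0]], [[0.005, 0, -0.036], [0, 0, 0]], [[0.008, 0, -0.035], [0, 0, 0]], [[0.011, 0, -0.035], [0, 0, 0]]]
```

Request:
{"api": "send_rows", "payload": {"plan": [[[0.011,-0.008,0.035],[0,0,0]],[[0.008,0,0.035],[0,0,0]],[[0.005,0,0.036],[0,0,0]],[[0.003,0,0.036],[0,0,0]],[[0,0,0.036],[0,0,0]],[[-0.003,0,0.036],[0,0,0]],[[-0.006,0,0.036],[0,0,0]],[[-0.009,0,0.035],[0,0,0]],[[-0.012,0,0.034],[0,0,0]],[[-0.014,0,0.033],[0,0,0]],[[-0.017,0,0.032],[0,0,0]],[[-0.02,0,0.031],[0,0,0]]]}}

```text
time: 16.2
eef_pos: [0.5553, 0.0761, 0.1156]
tcp_rot: [0.499, -0.503, 0.504, -0.495]
contact_force: [-1.8, -6.2, 4.5]
opening: 0.265
```

Request:
{"api": "send_rows", "payload": {"plan": [[[-0.017,0,0.032],[0,0,0]],[[-0.024,0,0.027],[0,0,0]],[[-0.026,0,0.025],[0,0,0]],[[-0.028,0,0.023],[0,0,0]],[[-0.03,0,0.021],[0,0,0]],[[-0.032,0,0.018],[0,0,0]],[[-0.033,0,0.016],[0,0,0]],[[-0.034,0,0.013],[0,0,0]],[[-0.035,0,0.01],[0,0,0]],[[-0.036,0,0.007],[0,0,0]],[[-0.036,0,0.004],[0,0,0]],[[-0.036,0,0.002],[0,0,0]]]}}

```text
time: 17.4
eef_pos: [0.5815, 0.1201, 0.1157]
tcp_rot: [0.497, -0.502, 0.505, -0.496]
contact_force: [4.0, -3.6, 0.9]
opening: 0.266
```

Request:
{"api": "send_rows", "payload": {"plan": [[[-0.036,0,0.003],[0,0,0]],[[-0.036,0,-0.004],[0,0,0]],[[-0.036,0,-0.007],[0,0,0]],[[-0.035,0,-0.01],[0,0,0]],[[-0.034,0,-0.013],[0,0,0]],[[-0.033,0,-0.015],[0,0,0]],[[-0.032,0,-0.018],[0,0,0]],[[-0.03,0,-0.02],[0,0,0]],[[-0.028,0,-0.023],[0,0,0]],[[-0.026,0,-0.025],[0,0,0]],[[-0.024,0,-0.027],[0,0,0]],[[-0.022,0,-0.029],[0,0,0]]]}}

```text
time: 18.6
eef_pos: [0.5593, 0.1672, 0.1157]
tcp_rot: [0.495, -0.503, 0.504, -0.497]
contact_force: [6.0, 0.3, -1.2]
opening: 0.263
```

Request:
{"api": "send_rows", "payload": {"plan": [[[-0.022,0,-0.029],[0,0,0]],[[-0.017,0,-0.032],[0,0,0]],[[-0.015,0,-0.033],[0,0,0]],[[-0.012,0,-0.034],[0,0,0]],[[-0.009,0,-0.035],[0,0,0]],[[-0.006,0,-0.036],[0,0,0]],[[-0.003,0,-0.036],[0,0,0]],[[0,0,-0.036],[0,0,0]],[[0.002,0,-0.036],[0,0,0]],[[0.005,0,-0.036],[0,0,0]],[[0.008,0,-0.035],[0,0,0]],[[0.011,0,-0.035],[0,0,0]]]}}

```text
time: 19.8
eef_pos: [0.5081, 0.1747, 0.1157]
tcp_rot: [-0.497, 0.504, -0.503, 0.496]
contact_force: [3.2, 4.4, -3.3]
opening: 0.27
```

```bash
python3 - <<'E'
from h import *
from scipy.optimize import least_squares
s=get_state();print(s["time"],s["eef_pos"],s["contact_force"])
P=np.array([[.475,.104],[.4866,.0853],[.5052,.0724],[.5553,.0761],[.5815,.1201],[.5593,.1672],s["eef_pos"][:2]])
o=least_squares(lambda q:np.hypot(*(P-q[:2]).T)-q[2],[.526,.1235,.055]);print(o.x,o.fun)
d=o.x[:2]-P;print(np.arctan2(d[:,1],d[:,0])%(2*np.pi)+.0147)
E
```

```text
19.8 [0.50810268 0.1746826  0.11569041] [ 3.23406903  4.39772896 -3.26205848]
[0.52661834 0.1229785  0.05495841] [ 3.82862251e-05  6.45968725e-06 -3.18239753e-05 -1.77998621e-06
 -1.31496652e-06  2.91535559e-05 -3.89804762e-05]
[0.36702863 0.76999222 1.18492458 2.13456878 3.10389149 4.09063633
 5.07096885]
```

```bash
sed -i 's/C=(.526,.1235),r=.0546/C=(.52662,.12298),r=.0550/' h.py; cat >> h.py <<'E'
def st():
    s=get_state();d=np.array([.52662,.12298])-s["eef_pos"][:2];a=np.arctan2(d[1],d[0])%(2*np.pi);a+= (2*np.pi if a<1.5 else 0)
    t=np.array([np.sin(a),-np.cos(a)]);f=s["contact_force"][:2];print(round(s["time"],2),"theta",round(a+.0147,4),"tang",round(float(-f@t),2),"rad",round(float(f@np.array([-np.cos(a),-np.sin(a)])),2),"fz",round(s["contact_force"][2],1),"op",round(s["opening"],3))
E
python3 - <<'E'
from h import *
st();arc(5.075,5.065+.6,11);print();arc(5.665,6.665,50)
E
```

```text
19.8 theta 5.071 tang 4.53 rad 3.05 fz -3.3 op 0.27
[[[0.01, 0, -0.023], [0, 0, 0]], [[0.011, 0, -0.022], [0, 0, 0]], [[0.012, 0, -0.021], [0, 0, 0]], [[0.013, 0, -0.021], [0, 0, 0]], [[0.014, 0, -0.02], [0, 0, 0]], [[0.015, 0, -0.019], [0, 0, 0]], [[0.016, 0, -0.018], [0, 0, 0]], [[0.017, 0, -0.017], [0, 0, 0]], [[0.018, 0, -0.017], [0, 0, 0]], [[0.019, 0, -0.016], [0, 0, 0]], [[0.02, 0, -0.014], [0, 0, 0]]]

[[[0.008, 0, -0.005], [0, 0, 0]], [[0.008, 0, -0.005], [0, 0, 0]], [[0.008, 0, -0.005], [0, 0, 0]], [[0.008, 0, -0.005], [0, 0, 0]], [[0.008, 0, -0.005], [0, 0, 0]], [[0.008, 0, -0.004], [0, 0, 0]], [[0.008, 0, -0.004], [0, 0, 0]], [[0.008, 0, -0.004], [0, 0, 0]], [[0.008, 0, -0.004], [0, 0, 0]], [[0.008, 0, -0.004], [0, 0, 0]], [[0.008, 0, -0.004], [0, 0, 0]], [[0.009, 0, -0.003], [0, 0, 0]]]
[[[0.009, 0, -0.003], [0, 0, 0]], [[0.009, 0, -0.003], [0, 0, 0]], [[0.009, 0, -0.003], [0, 0, 0]], [[0.009, 0, -0.003], [0, 0, 0]], [[0.009, 0, -0.002], [0, 0, 0]], [[0.009, 0, -0.002], [0, 0, 0]], [[0.009, 0, -0.002], [0, 0, 0]], [[0.009, 0, -0.002], [0, 0, 0]], [[0.009, 0, -0.002], [0,
[... 236 characters left out ...]
], [[0.009, 0, -0.0], [0, 0, 0]], [[0.009, 0, -0.0], [0, 0, 0]], [[0.009, 0, 0.0], [0, 0, 0]], [[0.009, 0, 0.0], [0, 0, 0]], [[0.009, 0, 0.0], [0, 0, 0]], [[0.009, 0, 0.001], [0, 0, 0]], [[0.009, 0, 0.001], [0, 0, 0]], [[0.009, 0, 0.001], [0, 0, 0]]]
[[[0.009, 0, 0.001], [0, 0, 0]], [[0.009, 0, 0.001], [0, 0, 0]], [[0.009, 0, 0.002], [0, 0, 0]], [[0.009, 0, 0.002], [0, 0, 0]], [[0.009, 0, 0.002], [0, 0, 0]], [[0.009, 0, 0.002], [0, 0, 0]], [[0.009, 0, 0.002], [0, 0, 0]], [[0.009, 0, 0.002], [0, 0, 0]], [[0.009, 0, 0.003], [0, 0, 0]], [[0.009, 0, 0.003], [0, 0, 0]], [[0.009, 0, 0.003], [0, 0, 0]], [[0.009, 0, 0.003], [0, 0, 0]]]
[[[0.009, 0, 0.003], [0, 0, 0]], [[0.008, 0, 0.003], [0, 0, 0]]]
```

Request:
{"api": "send_rows", "payload": {"plan": [[[0.01,0,-0.023],[0,0,0]],[[0.011,0,-0.022],[0,0,0]],[[0.012,0,-0.021],[0,0,0]],[[0.013,0,-0.021],[0,0,0]],[[0.014,0,-0.02],[0,0,0]],[[0.015,0,-0.019],[0,0,0]],[[0.016,0,-0.018],[0,0,0]],[[0.017,0,-0.017],[0,0,0]],[[0.018,0,-0.017],[0,0,0]],[[0.019,0,-0.016],[0,0,0]],[[0.02,0,-0.014],[0,0,0]]]}}

```text
time: 20.9
eef_pos: [0.4824, 0.1553, 0.1157]
tcp_rot: [-0.497, 0.505, -0.503, 0.496]
contact_force: [-1.4, 4.3, -1.3]
opening: 0.265
```

```bash
python3 -c "from h import *;st()"
```

```text
20.9 theta 5.6671 tang 2.65 rad 3.69 fz -1.3 op 0.265
```

Request:
{"api": "send_rows", "payload": {"plan": [[[0.008,0,-0.005],[0,0,0]],[[0.008,0,-0.005],[0,0,0]],[[0.008,0,-0.005],[0,0,0]],[[0.008,0,-0.005],[0,0,0]],[[0.008,0,-0.005],[0,0,0]],[[0.008,0,-0.004],[0,0,0]],[[0.008,0,-0.004],[0,0,0]],[[0.008,0,-0.004],[0,0,0]],[[0.008,0,-0.004],[0,0,0]],[[0.008,0,-0.004],[0,0,0]]]}}

```text
time: 21.9
eef_pos: [0.4768, 0.1457, 0.1157]
tcp_rot: [-0.497, 0.505, -0.503, 0.495]
contact_force: [-2.3, 4.7, 0.5]
opening: 0.264
```

```bash
python3 -c "from h import *;st()"
```

```text
21.9 theta 5.8695 tang 3.34 rad 4.02 fz 0.5 op 0.264
```

```bash
python3 - <<'E'
from h import *
st();c=cam("wrist")
np.set_printoptions(precision=4,suppress=True)
rays=[]
for f,p,j,roi,end in(("w3",[.66463,.1217,.15343],-.0132,(70,95,145,125),0),("w5",[.4735,.12,.2468],-.01446,(405,90,445,120),1)):
    i=cv2.imread(f"pics/{f}.png");m=mask(i,(0,120,60),(4,255,255),roi)|mask(i,(172,120,60),(180,255,255),roi);k=big(m)
    T=np.eye(4);T[:3,:3]=Rz(j).as_matrix();T[:3,3]=p;W=T@np.array(c["mount"]);b=cv2.boundingRect(k);print(f,b)
    h=4;u=b[0]+h if end==0 else b[0]+b[2]-h; v=b[1]+b[3]/2
    cc=dict(c);cc["W"]=W;rays.append((W[:3,3],cast(cc,[u,v],.06)[0]))
    D=np.array([.52662,.12298])
    for z in(.06,.075,.09,.1):
        q=cast(cc,[u,v],z)[0];print(z,q,np.arctan2(-(q[0]-D[0]),q[1]-D[1]),np.hypot(*(q[:2]-D)))
E
```

```text
21.9 theta 5.8695 tang 3.34 rad 4.02 fz 0.5 op 0.264
w3 (83, 103, 48, 17)
0.06 [0.5429 0.2004 0.06  ] -0.20777206067114112 0.07911465868941306
0.075 [0.5512 0.2002 0.075 ] -0.30822419062520073 0.08103249957866573
0.09 [0.5595 0.2    0.09  ] -0.4031266931721798 0.08372591854155502
0.1 [0.565  0.1999 0.1   ] -0.46274373338837416 0.08591725929494311
w5 (417, 100, 21, 12)
0.06 [0.566  0.2004 0.06  ] -0.4698531838987501 0.08688401980392224
0.075 [0.5616 0.2002 0.075 ] -0.4250911736250457 0.08479123026697093
0.09 [0.5572 0.2    0.09  ] -0.37816324644380417 0.08287670829547529
0.1 [0.5543 0.1999 0.1   ] -0.3457026945715282 0.08170563448633013
```

Triangulation puts the finger pin so that the firm end should be near θ ≈ 6.02. I'll go 3 mm further, then step by about 1 mm or less.

Request:
{"api": "send_rows", "payload": {"plan": [[[0.008,0,-0.004],[0,0,0]],[[0.009,0,-0.003],[0,0,0]],[[0.009,0,-0.003],[0,0,0]]]}}

```text
time: 22.25
eef_pos: [0.4755, 0.1427, 0.1156]
tcp_rot: [-0.497, 0.505, -0.503, 0.495]
contact_force: [-2.7, 4.5, 2.0]
opening: 0.264
```

```bash
python3 -c "from h import *;st()"
```

```text
22.25 theta 5.93 tang 3.2 rad 4.15 fz 2.0 op 0.264
```

Request:
{"api": "send_rows", "payload": {"plan": [[[0.008,0,-0.003],[0,0,0]],[[0,0,0],[0,0,0]]]}}

```text
time: 22.45
eef_pos: [0.4751, 0.1415, 0.1157]
tcp_rot: [-0.497, 0.505, -0.503, 0.495]
contact_force: [-2.5, 3.9, 0.8]
opening: 0.263
```

Request:
{"api": "send_rows", "payload": {"plan": [[[0.008,0,-0.002],[0,0,0]],[[0,0,0],[0,0,0]]]}}

```text
time: 22.65
eef_pos: [0.4748, 0.1406, 0.1157]
tcp_rot: [-0.497, 0.505, -0.503, 0.495]
contact_force: [-3.1, 3.6, 0.3]
opening: 0.268
```

Request:
{"api": "send_rows", "payload": {"plan": [[[0.008,0,-0.002],[0,0,0]],[[0,0,0],[0,0,0]]]}}

```text
time: 22.85
eef_pos: [0.4745, 0.1397, 0.1157]
tcp_rot: [-0.498, 0.505, -0.503, 0.495]
contact_force: [-4.4, 3.1, 1.8]
opening: 0.263
```

Request:
{"api": "send_rows", "payload": {"plan": [[[0.008,0,-0.004],[0,0,0]],[[0,0,0],[0,0,0]]]}}

```text
time: 23.05
eef_pos: [0.4741, 0.1387, 0.1156]
tcp_rot: [-0.497, 0.505, -0.503, 0.495]
contact_force: [-4.5, 4.3, 0.6]
opening: 0.267
```

Request:
{"api": "send_rows", "payload": {"plan": [[[0.008,0,-0.004],[0,0,0]],[[0,0,0],[0,0,0]]]}}

```text
time: 23.25
eef_pos: [0.4738, 0.1377, 0.1156]
tcp_rot: [-0.497, 0.504, -0.503, 0.495]
contact_force: [-4.3, 3.8, -0.2]
opening: 0.265
```

Request:
{"api": "send_rows", "payload": {"plan": [[[0.008,0,-0.004],[0,0,0]],[[0,0,0],[0,0,0]]]}}

```text
time: 23.45
eef_pos: [0.4737, 0.1371, 0.1157]
tcp_rot: [-0.497, 0.504, -0.503, 0.496]
contact_force: [-3.3, 5.1, 0.2]
opening: 0.265
```

Request:
{"api": "send_rows", "payload": {"plan": [[[0.008,0,-0.003],[0,0,0]],[[0,0,0],[0,0,0]]]}}

```text
time: 23.65
eef_pos: [0.4736, 0.1367, 0.1157]
tcp_rot: [-0.496, 0.505, -0.503, 0.496]
contact_force: [-1.7, 7.8, -1.1]
opening: 0.261
```

Holding firm now: the grip advances only 0.4 mm per 1 mm commanded and the force is rising. I'll use half steps.

Request:
{"api": "send_rows", "payload": {"plan": [[[0.005,0,-0.002],[0,0,0]],[[0,0,0],[0,0,0]]]}}

```text
time: 23.85
eef_pos: [0.4735, 0.1365, 0.1157]
tcp_rot: [-0.495, 0.505, -0.503, 0.497]
contact_force: [-0.4, 8.7, -1.9]
opening: 0.264
```

```bash
python3 -c "from h import *;st()"
```

```text
23.85 theta 6.0482 tang 8.36 rad 2.54 fz -1.9 op 0.264
```

Request:
{"api": "send_rows", "payload": {"plan": [[[0.005,0,-0.002],[0,0,0]],[[0,0,0],[0,0,0]]]}}

```text
time: 24.05
eef_pos: [0.4735, 0.1363, 0.1157]
tcp_rot: [-0.495, 0.505, -0.503, 0.497]
contact_force: [-0.1, 11.3, -2.5]
opening: 0.269
```

Request:
{"api": "send_rows", "payload": {"plan": [[[0.005,0,-0.002],[0,0,0]],[[0,0,0],[0,0,0]]]}}

```text
time: 24.25
eef_pos: [0.4734, 0.1361, 0.1157]
tcp_rot: [-0.494, 0.505, -0.503, 0.497]
contact_force: [1.1, 11.6, -2.5]
opening: 0.264
```

```bash
python3 -c "from h import *;st()"
```

```text
24.25 theta 6.0572 tang 11.51 rad 1.69 fz -2.5 op 0.264
```

Request:
{"api": "send_rows", "payload": {"plan": [[[0,0,0],[0,0,0]],[[0,0,0],[0,0,0]],[[0,0,0],[0,0,0]],[[0,0,0],[0,0,0]],[[0,0,0],[0,0,0]],[[0,0,0],[0,0,0]]]}}

```text
time: 24.85
eef_pos: [0.4734, 0.1361, 0.1157]
tcp_rot: [-0.495, 0.505, -0.503, 0.497]
contact_force: [-0.2, 11.7, -2.6]
opening: 0.265
```

```bash
python3 -c "from h import *;st()"
```

```text
24.85 theta 6.0572 tang 11.31 rad 3.03 fz -2.6 op 0.265
```

Request:
{"api": "send_rows", "payload": {"plan": [[[-0.009,0,0.002],[0,0,0]],[[-0.009,0,0.002],[0,0,0]],[[0,0,0],[0,0,0]]]}}

```text
time: 25.15
eef_pos: [0.4735, 0.1367, 0.1157]
tcp_rot: [-0.496, 0.504, -0.503, 0.496]
contact_force: [-2.0, 5.8, -1.2]
opening: 0.26
```

Request:
{"api": "send_rows", "payload": {"plan": [[[0,0,0],[0,0,0]],[[0,0,0],[0,0,0]],[[0,0,0],[0,0,0]],[[0,0,0],[0,0,0]],[[0,0,0],[0,0,0]],[[0,0,0],[0,0,0]],[[0,0,0],[0,0,0]]], "gripper": 0.1}}

```text
time: 25.85
eef_pos: [0.474, 0.1362, 0.116]
tcp_rot: [0.496, -0.504, 0.504, -0.496]
contact_force: [1.2, -0.4, 0.3]
opening: 0.899
```

Request:
{"api": "send_rows", "payload": {"plan": [[[0,-0.1,0],[0,0,0]],[[0,-0.2,0],[0,0,0]],[[0,-0.3,0],[0,0,0]],[[0,-0.3,0],[0,0,0]],[[0,-0.3,0],[0,0,0]],[[0,-0.1,0.1],[0,0,0]],[[0,0,0.3],[0,0,0]],[[0,0,0.3],[0,0,0]],[[0,0,0],[0,0,0]],[[0,0,0],[0,0,0]]]}}

```text
time: 26.85
eef_pos: [0.5579, 0.1349, 0.272]
tcp_rot: [-0.497, 0.504, -0.503, 0.496]
contact_force: [-1.1, 0.3, 0.2]
opening: 0.893
```

```bash
python3 - <<'E'
from h import *
s=get_state();print(s["time"],s["eef_pos"],s["contact_force"])
c=cam("wrist");i=c["img"];cv2.imwrite("pics/w7.png",i)
ct=lambda x,y:(np.array([.52662,.12298])+R.from_euler("z",-.0147).as_matrix()[:2,:2]@[x,y])
print("pred 0.1905 top centre",proj(c,[[*ct(.1905,0),.06]]))
m=mask(i,(0,0,130),(180,50,255))
for q in cv2.findContours(m,cv2.RETR_EXTERNAL,cv2.CHAIN_APPROX_NONE)[0]:
    r=cv2.minAreaRect(q)
    if 800<cv2.contourArea(q)<6000:
        p=cast(c,r[0],.06)[0];f=R.from_euler("z",.0147).as_matrix()[:2,:2]@(p[:2]-[.52662,.12298]);print(r,p,"feeder",f)
E
```

```text
26.85 [0.55789633 0.13493735 0.27202747] [-1.10413957  0.25106489  0.2226164 ]
pred 0.1905 top centre [[492.65686188 217.39393594]]
((519.5, 463.5), (31.0, 49.0), 90.0) [ 0.78044375 -0.16144272  0.06      ] feeder [ 0.25797719 -0.28066092]
((612.84619140625, 285.76922607421875), (56.80790710449219, 43.41215515136719), 82.87498474121094) [0.83849054 0.05185023 0.06      ] feeder [ 0.31288242 -0.06653775]
((277.0, 223.5), (43.0, 44.0), 90.0) [0.52393117 0.11721465 0.06      ] feeder [-0.00260379 -0.00580425]
((194.5, 21.0), (42.0, 107.0), 90.0) [0.46664603 0.28121743 0.06      ] feeder [-0.0622935   0.15733875]
```

View pics/w7.png

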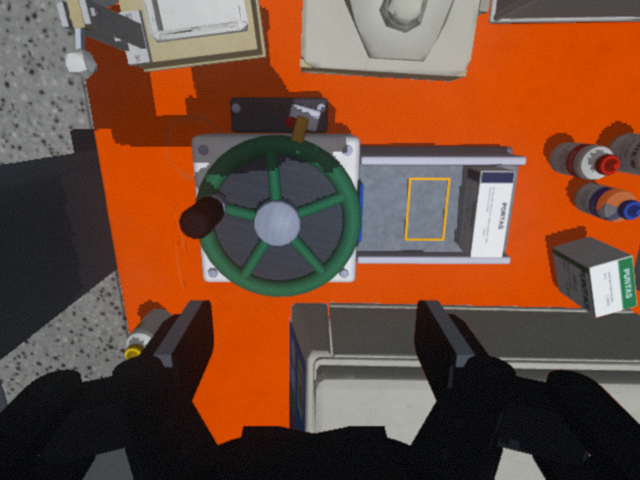

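The carton's top centre is at (490,213) against (493,217) predicted for x = 0.1905, and it lies square between the rails. The dog at (300,128) is at the finger, the pusher is home and the bystanders in view are upright. Handing in.

```bash
python3 -c "
from plant import *
print(sign_off())"
```

```text
the job is handed in; nothing more can be done
None
```

The carton went into the loading bay and was released. I then turned the flywheel one revolution, from about 0.37 to 6.06 rad, and handed the job in at about 27 s. `sign_off()` reports no verdict.

- **Stop:** the wheel held firm at about 6.05 rad, close to the 6.02 rad I had worked out from where the finger pin stood. I leaned on it for 0.6 s with about 11.5 N at the grip, roughly 5–6 N at the dog. I then eased off and let go.
- **Last look:**
  - The carton lay square between the rails, centred at about x = 0.19 m, within about 3 mm of where the pusher should leave it.
  - The pusher was back home and the dog stood at the finger.
  - The dropper was upright. The two cups were out of that view; the arm never went near them at low height.
- **Checks that failed or disagreed:**
  - A colour-mask fit for the grip and an early fit of the rim were off, so I used the estimate by eye and the circle the grip traced as it turned.
  - My last automatic search did not pick out the carton, so its final position was read from the picture by eye.

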